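# Fit the long bayonet objective to the microscope nosepiece and hold it locked

## Task

The microscope's revolving nosepiece stands upside down on its service stand. Turn it by the lugs of its grip ring, not by the objectives already fitted to it, until the empty port clicks in at the upright position at the front of the stand, the side towards the robot; then take the longest objective from the rack, push it into that port against the spring, turn it clockwise (seen from above) a quarter turn to its stop, and finish still gripping it there, pushed in and turned home, so that a colleague can tighten the lock screw. Leave the other objectives and everything else on the bench where they are.

Things in the scene. Friction and masses are not known exactly. Their poses are not given: they have to be found in the camera images.
- nosepiece (a joint): Angle of the revolving nosepiece (dark steel dome), rad, counter-clockwise positive from above; 0 = empty port upright at the front. Sprung-ball detents at 0 and each quarter turn pull it in from within 0.17 rad with a click; leaving or entering one takes about 8 to 12 N at a grip lug; elsewhere it stays where left. Starts between -2.0 and -1.1: turn it counter-clockwise.
- stand: Fixed stand, grey base plate 165 x 135 x 16 mm, placed and turned differently each time. Origin on the bench below the upright (front) port position, z up, x from there to the dome's axis. That axis leans 12 deg towards x and meets the dome's flat underside (square to it) at (27, 0, 58) mm. With the joint at 0 the empty port's mouth is at (0, 0, 106) mm, facing straight up.
- dome_axis (a point): Point on the dome's axis 12 mm above its underside: centre of the circle on which point grip_lug travels. The grip ring is 124 mm in diameter and 14 mm high.
- grip_lug (a point): On one of the four equal grip lugs of the ring: 68 mm from dome_axis, 12 mm above the underside. Each lug is a block standing out of the ring to 75 mm from the axis, 14 mm wide along the ring, 20 mm high. Lugs are half way between ports, 90 deg apart; this one is 45 deg clockwise (from above) of the empty port. Fingertips have room beside and below it.
- port: The empty port, a boss 50 mm in diameter. Origin at its mouth's centre, z outwards along its axis, x along its two slots (joint at 0: x is the stand's -x). Bore 29 mm; slots 12 mm wide, reaching 21 mm from the axis, through a ledge 8 mm thick. Below it lugs turn clockwise seen from the mouth, about 85 deg, to a stop; counter-clockwise is blocked. Ports lie 36 mm from the dome's axis.
- spring_cup (a joint): Travel of the sprung cup in the empty port's bore, m, 0 = out, grows as pushed in, at most 0.0115. At 0 it is 6 mm below the mouth; the objective's foot meets it. It pushes out with 4.5 N at 0, 8.3 N at 0.0075 (locked depth) and 9.5 N at 0.010.
- objective_long: The objective to fit, longest of three in the rack, foot down, 82 mm high, 0.15 to 0.26 kg. Origin at its foot's centre, z up, x through its two lugs (alike after half a turn). Shank 25 mm in diameter, 16 mm long, foot tapered to 19 mm; lugs 7 mm wide reach 18.5 mm from the axis, 1.5 to 5.5 mm above the foot; collar 38 mm in diameter at 16 to 23 mm, its two ears reach 24 mm, in line with the lugs.
- barrel (a point): Grip point on the long objective's axis, 52 mm above its foot. The round barrel is 32 mm in diameter from 23 to 70 mm above the foot, above it a nose 20 mm in diameter. Pushed in until the collar meets the port's mouth, the foot is 16 mm below the mouth; lugs clear the ledge's underside when deeper than 13.5 mm; once turned, the spring lifts them against it, at 13.5 mm.
- objective_mid: Another objective in the rack, 60 mm high, barrel 30 mm in diameter, same foot. Origin at its foot. To be left alone.
- objective_short: Another objective in the rack, 46 mm high, barrel 28 mm in diameter, same foot. Origin at its foot. To be left alone.
- rack: Fixed white block 235 x 82 x 24 mm with three recesses 42 mm in diameter, 10 mm deep, 75 mm apart along its x axis, an objective in each (which in which varies, each turned any way). Origin under its centre.
- fitted_a: Short objective fitted 90 deg counter-clockwise (from above) of the empty port: 26 mm high, 33 mm in diameter at its base, leaning outwards. Origin at its port's mouth, z outwards. Not to be pushed.
- fitted_b: Short objective fitted 90 deg clockwise of the empty port: 22 mm high, 33 mm in diameter at its base. Origin as fitted_a. Not to be pushed. The fourth port has a flat black plug.
- oil_bottle: Small amber bottle, 30 mm in diameter, 62 mm high, standing on the bench. Origin under its centre.
- dust_cap: Black plastic cap, 34 mm in diameter, 12 mm high, on the bench. Origin under its centre.
- tissue_pack: Pack of lens tissue 75 x 110 x 22 mm lying on the bench. Origin under its centre.
- chamber_box: Flat cardboard box 60 x 130 x 20 mm on the bench. Origin under its centre.
- spanner: Steel spanner about 130 mm long, 5 mm thick, lying along its x axis. Origin under its centre.
- slide_box: Blue slide box 100 x 180 x 32 mm on the bench. Origin under its centre.
Mind the look-alikes: they are no part of the job. Leave any yellow look-alike of the objective_long alone.

How it is judged:
By the outcome, as a careful person would: the job done as asked, in the order asked, and still so for the second after the job is handed in, while the arm keeps its last pose, push and grip.
It also fails if it takes over 72 s, if anything falls off the work surface, if the arm or the gripper's body presses on something with over 40 N, if the wrist force passes 120 N, or if a joint passes its speed limit or range.

## Robot

A 6-joint arm with a two-finger parallel gripper is mounted at the origin on the work surface. World frame = base frame: x ahead of the robot, y to its left, z up, the work surface at z = 0. Lengths are in m, angles in rad, forces in N, time in s.
With the tool pointing down it reaches from about 0.325 to 1 m from the base axis. Payload 5.1 kg.
Tool frame: the origin (TCP) lies on the centre line of the jaws, within the pads' length; the fingertips stand 8 mm ahead of it and the grasp point (between the pads) lies 11 mm behind it; z points along the fingers, y is the line along which they close (so a half turn about z gives the same grasp; the last joint's range is limited). The gripper opens to 85 mm and grips with 20 to 120 N. Pads are 22 mm wide; open, the fingers measure 114 mm over their backs; the gripper's body (76 mm by 85 mm) begins 54 mm behind the grasp point. The pads swing forward as they close: fully open they stand 13 mm farther back than shut.
Start: joints at [-0.083, 0.124, 1.65, -0, 1.367, -0.083], TCP at [0.65, -0, 0.205] pointing down, gripper open.
Joint ranges: [-2.61, 2.61], [-1.02, 2.33], [0.03, 2.71], [-1.35, 4.49], [0.32, 2.68], [-2.91, 2.91]. Speed limits (rad/s): [2.57, 2.57, 3.14, 3.14, 3.14, 3.14].

## Interface

Orientations are given as a unit quaternion [w, x, y, z].
In Python, from bench import robot gives the robot as it stands. The module is installed in compiled form; this text tells all that it offers.
- The arm moves only by the shell command python3 -m creep 'ROWS' [OPENING] [FORCE]. ROWS is a JSON object whose one key "motion" holds a list of rows, each a list of 4 numbers: the shift along the tool's x, y, z in m, then the turn about the tool's z in rad. A call has 1 to 10 rows; each row is the pose to reach, as a shift and turn from the pose commanded when the call began, along the tool's axes at that moment; what a row does not reach only later rows make up. A row lasts 1/8 s, in which the tool goes at most 62.5 mm and 10.7 degrees, less where a joint would pass 70% of its speed; a pose out of reach is approached as far as the arm can. A call with a gripper value outside its range is refused whole. OPENING is the opening, from -1 (shut) to 1 (fully open), set as the call begins (- or left out, the last holds). The fingers move at their own pace and stop on an object; FORCE is the grip in N (left out, the last holds). Time passes only in rows, so rows that repeat a pose let the fingers close. It gives the time, the measured TCP pose, the force, the opening and the grip force at its end, in the units of the state.
- robot.get_state(): the state, without advancing time (a new reading comes with each control period).
- robot.get_image(name): name is "scene" or "side" or "wrist"; returns the picture (420x560x3 uint8, red, green, blue); there is no depth.
- robot.camera_params(name): a dict with "fov_y" (degrees; the focal length in pixels is half the picture's height over the tangent of half this angle, whatever the lens; pixels are square), "cx", "cy" (the principal point, pixels), "k1" (the pictures are not rectified: a ray, as slopes to the right and down, at radius r is drawn at 1 + k1 r^2 times it, then the intrinsics apply), "view" (4x4, takes a point from world to camera coordinates); the wrist camera has in their place "tool_from_camera" (4x4, takes a point from camera to tool coordinates, whose origin is the TCP and whose axes are the flange's). Camera axes: x right, y down, z forward; pixel columns grow to the right and rows downward; lengths in m; the calibration is good to about 2 mm. A picture is of the moment at which its call begins: read the wrist's pose just before it. camera_params takes no time and is no camera call.
- robot.close_job(): hands the job in; it is judged then, once.
The state is a dict: "clock": time; "joint_pos": joint angles; "qd": joint speeds; "tau": joint torques, N m; "ee_pos": TCP position; "tool_rot": TCP orientation; "wrist_force": force on the tool from outside, world axes, zero at the start; "moment": the same for the moment, N m; "width": finger opening in m; "gripper_force": force on a finger pad.
Only numpy, scipy, OpenCV 4.12 (cv2) and the standard library are available. Lean on these libraries where they do the work, as an engineer would, in place of code of your own. Each camera call takes 0.05 s, during which the arm holds its last target. There are 200 camera calls.

## Working session

There is one attempt and no reset: what is moved stays moved. The work goes in short steps, Python scripts to look and compute and a shell command to move; the robot and the scene stay as the last step left them, time stands still between calls to the robot, and variables do not carry over. Pictures are saved under pics/ and viewed, at most 10 in all, crops included, and the job is handed in when it is done.

```bash
mkdir -p pics; cat > h.py <<'E'
import numpy as np, cv2
from bench import robot
from scipy.spatial.transform import Rotation as R
def cam(name, st=None):
    p=robot.camera_params(name); f=210/np.tan(np.radians(p['fov_y']/2))
    if 'view' in p: T=np.linalg.inv(np.array(p['view']))
    else:
        st=st or robot.get_state(); q=st['tool_rot']; W=np.eye(4)
        W[:3,:3]=R.from_quat([q[1],q[2],q[3],q[0]]).as_matrix(); W[:3,3]=st['ee_pos']; T=W@np.array(p['tool_from_camera'])
    return dict(f=f,cx=p['cx'],cy=p['cy'],k1=p['k1'],T=T)
def ray(c,u,v):
    d=np.array([(u-c['cx'])/c['f'],(v-c['cy'])/c['f']]); s=d.copy()
    for _ in range(30): s=d/(1+c['k1']*(s@s))
    r=c['T'][:3,:3]@np.array([s[0],s[1],1]); return c['T'][:3,3],r/np.linalg.norm(r)
def onz(c,u,v,z):
    o,r=ray(c,u,v); return o+r*(z-o[2])/r[2]
def proj(c,P):
    P=np.atleast_2d(P); q=(P-c['T'][:3,3])@c['T'][:3,:3]; s=q[:,:2]/q[:,2:]; s=s*(1+c['k1']*(s**2).sum(1,keepdims=True))
    return s*c['f']+[c['cx'],c['cy']]
def tri(a,b):
    (o1,r1),(o2,r2)=a,b; A=np.stack([r1,-r2],1); t=np.linalg.lstsq(A,o2-o1,rcond=None)[0]
    p,q=o1+t[0]*r1,o2+t[1]*r2; return (p+q)/2,np.linalg.norm(p-q)
E
python3 - <<'E'
from h import *
st=robot.get_state(); print(st)
for n in ['scene','side','wrist']:
    im=robot.get_image(n); cv2.imwrite(f'pics/{n}0.png',im[:,:,::-1]); c=cam(n,st); print(n,c['f'],c['k1'],c['T'].round(3).tolist())
E
```

```text
{'clock': 0.0, 'joint_pos': array([-8.26162010e-02,  1.24528326e-01,  1.65165257e+00, -1.78320545e-05,
        1.36751043e+00, -8.25987833e-02]), 'qd': array([-0.00039722,  0.00062137, -0.00016559,  0.00066208, -0.00051877,
        0.00087797]), 'tau': array([ 3.96925461e-04, -4.23608243e+01, -3.65454090e+01,  2.94756808e-05,
        6.89593100e-03,  2.82237529e-06]), 'ee_pos': array([6.49339921e-01, 9.76690959e-06, 2.03550721e-01]), 'tool_rot': array([-7.95044521e-04,  7.07111271e-01,  7.07101513e-01, -6.84900241e-04]), 'wrist_force': array([ 0.72759401, -0.69938342, -0.33971556]), 'moment': array([-0.01375038, -0.01635976, -0.0378085 ]), 'gripper_force': 0.0, 'width': 0.08519910957573582}
scene 451.26226852559086 -0.01791884091089406 [[0.393, 0.509, -0.766, 1.427], [0.919, -0.234, 0.317, -0.388], [-0.017, -0.828, -0.56, 0.749], [0.0, 0.0, 0.0, 1.0]]
side 505.432974523799 -0.04040955339342536 [[0.898, -0.326, 0.295, 0.063], [-0.439, -0.653, 0.617, -1.024], [-0.008, -0.684, -0.729, 1.265], [0.0, 0.0, 0.0, 1.0]]
wrist 300.0324241486113 0.022141867469152855 [[1.0, 0.001, -0.001, 0.65], [0.0, -0.946, -0.324, 0.083], [-0.001, 0.324, -0.946, 0.372], [0.0, 0.0, 0.0, 1.0]]
```

View pics/scene0.png

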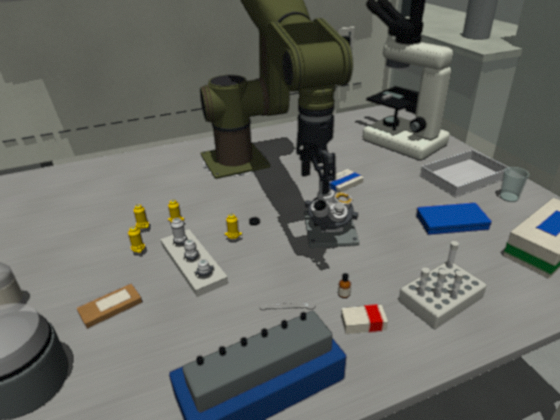

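View pics/side0.png

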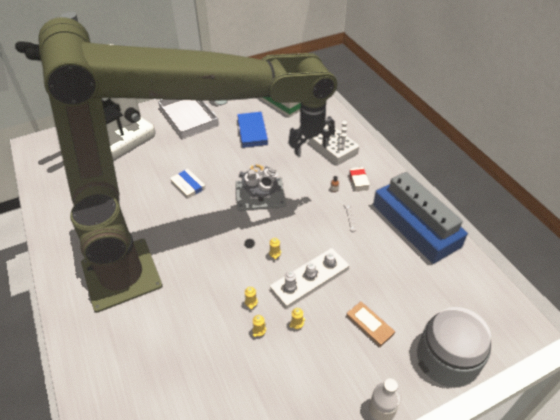

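The scene view shows the stand at (333,220) and the white rack with three silver objectives at (178,232), (190,250) and (204,268). Yellow look-alikes are at (140,215), (136,240), (174,211) and (232,228). The side view has the stand at (262,190) and the rack at (310,277), with objectives at (291,282), (312,270) and (331,259). The tallest silver one is at scene (178,232), side (291,282). I'll confirm it in an enlarged crop.

```bash
python3 - <<'E'
from h import *
a=cv2.imread('pics/scene0.png');b=cv2.imread('pics/side0.png');w=cv2.imread('pics/wrist0.png')
def cr(i,x,y,ww,hh,W,H): return cv2.resize(i[y:y+hh,x:x+ww],(W,H),interpolation=cv2.INTER_CUBIC)
top=np.hstack([cr(a,293,180,80,60,400,300),cr(b,222,155,80,60,400,300)])
bot=np.hstack([cr(a,150,200,100,100,300,300),cr(b,265,235,90,75,360,300),np.zeros((300,140,3),np.uint8)])
cv2.imwrite('pics/c1.png',np.vstack([top,bot]))
s=cam('scene');d=cam('side')
print('stand',onz(s,333,240,0),onz(d,262,212,0))
for p,q in [((178,224),(290,275)),((190,243),(311,265)),((204,262),(330,255))]: print(tri(ray(s,*p),ray(d,*q)))
E
```

```text
stand [0.56937599 0.10090249 0.        ] [0.49332477 0.04233676 0.        ]
(array([ 0.43684117, -0.28272735,  0.08189651]), np.float64(0.0020330492591193947))
(array([ 0.51155529, -0.27030466,  0.06872783]), np.float64(0.002336094638135374))
(array([ 0.58402358, -0.25529158,  0.05730375]), np.float64(0.001183978467596522))
```

View pics/c1.png

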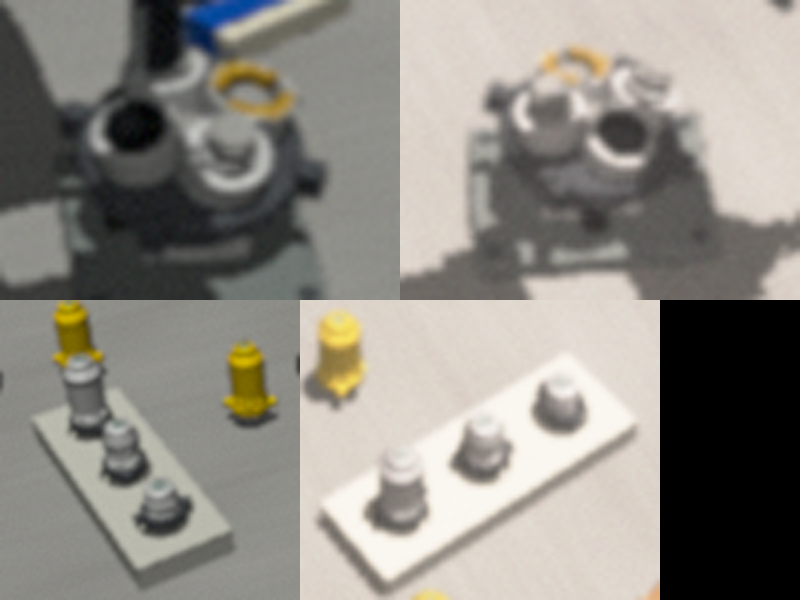

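View pics/wrist0.png

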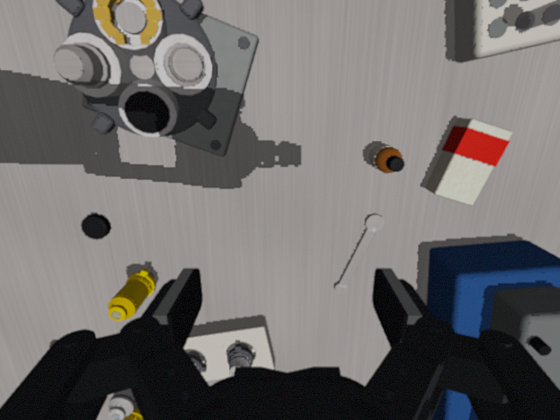

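The wrist view shows the orange two-slotted empty port at (128,15), fitted_a at (83,62), fitted_b at (185,62) and the black plug at (150,110). That is consistent with the front facing image-left, towards the robot. The longest silver objective is the rack's tower at (0.437,-0.283), top about 82–92 mm, and the crop confirms it is the tall silver one. I'll move the camera over the dome for a better measurement.

```bash
python3 -m creep '{"motion":[[0.01,-0.04,-0.03,0],[0.02,-0.08,-0.06,0],[0.03,-0.12,-0.09,0],[0.03,-0.13,-0.11,0],[0.03,-0.13,-0.11,0],[0.03,-0.13,-0.11,0]]}'
python3 - <<'E'
from h import *
st=robot.get_state(); im=robot.get_image('wrist'); cv2.imwrite('pics/w1.png',im[:,:,::-1]); np.save('w1T.npy',cam('wrist',st)['T']); print(st['ee_pos'],cam('wrist',st)['T'].round(3).tolist())
cv2.imwrite('pics/w1v.png',cv2.resize(im[:320,60:500,::-1],None,fx=1.8,fy=1.8,interpolation=cv2.INTER_CUBIC))
E
```

```text
clock: 0.9
ee_pos: [0.5202, 0.0297, 0.3132]
tool_rot: [-0.001, 0.707, 0.707, -0.001]
wrist_force: [1.1, 0.2, -1.0]
width: 0.0857
gripper_force: 0.0
[0.52024214 0.0297225  0.31320295] [[1.0, 0.0, -0.001, 0.521], [-0.0, -0.946, -0.324, 0.112], [-0.001, 0.324, -0.946, 0.482], [0.0, 0.0, 0.0, 1.0]]
```

View pics/w1v.png

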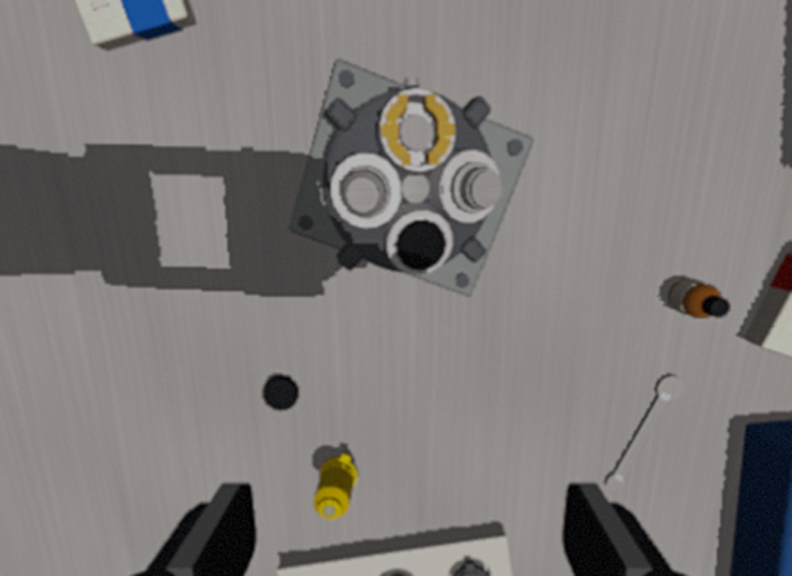

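In the enlarged wrist view (zoom 1.8, column offset 60), the plate corners are at (336,60), (532,137), (470,295) and (290,229). The lugs are at (341,113), (477,110), (474,250) and (351,257), and the orange empty port is at (418,130). I'll fit the stand pose from these points.

```bash
cat > stand.py <<'E'
from h import *
from scipy.optimize import least_squares
t=np.radians(12); A0=np.array([.027,0,.058]); ax=np.array([np.sin(t),0,np.cos(t)])
U=np.array([-np.cos(t),0,np.sin(t)]) # radial dir towards front
def dome(rad,h,ang): # ang ccw from front
    V=np.cross(ax,U); return A0+h*ax+rad*(np.cos(ang)*U+np.sin(ang)*V)
m=np.array([0,0,.106])-A0; PR,PH=m@U,m@ax
def world(p,s): c,n=np.cos(s[2]),np.sin(s[2]); return np.array([s[0]+c*p[0]-n*p[1],s[1]+n*p[0]+c*p[1],p[2]])
E
python3 - <<'E'
from stand import *
print('port rad,height',PR,PH)
c=cam('wrist'); c['T']=np.load('w1T.npy')
z=lambda u,v:np.array([(u+.5)/1.8+60-.5,(v+.5)/1.8-.5])
im=cv2.imread('pics/w1.png'); hsv=cv2.cvtColor(im,cv2.COLOR_BGR2HSV)
mk=cv2.inRange(hsv,(10,120,80),(30,255,255)); mk[100:]=0; mk[:, :240]=0;mk[:,330:]=0
ys,xs=np.nonzero(mk); (ou,ov),orr=cv2.minEnclosingCircle(np.stack([xs,ys],1).astype(np.float32)); print('orange',ou,ov,orr,xs.mean(),ys.mean())
cor=[onz(c,*z(*p),.016) for p in [(336,60),(532,137),(470,295),(290,229)]]
cor=np.array(cor); print(cor.round(4).tolist(), [np.linalg.norm(cor[i]-cor[(i+1)%4]).round(4) for i in range(4)])
yaw=np.mean([np.arctan2(*(cor[1]-cor[0])[1::-1]),np.arctan2(*(cor[2]-cor[3])[1::-1])]); print('yaw',np.degrees(yaw),'centre',cor.mean(0))
lug=[z(477,110),z(341,113),z(351,257),z(474,250)] # grip lug (-45), +45, +135, +225
prt=np.array([ou,ov])
def res(s):
    r=[]
    P=[world(dome(.0685,.022,s[3]+np.radians(-45+90*i)),s) for i in range(4)]
    r+=list((proj(c,P)-lug).ravel())
    r+=list((proj(c,[world(dome(PR,PH,s[3]),s)])[0]-prt))
    d=(cor.mean(0)[:2]-s[:2]); r+=[(-np.sin(s[2])*d[0]+np.cos(s[2])*d[1])/.0012, (s[2]-yaw)/.01]
    return r
k=least_squares(res,[.47,.2,yaw,-1.4]); print(k.x,k.x[2]*57.3,np.round(k.fun,1))
np.save('s.npy',k.x)
s=k.x; print('axis',world(A0+.012*ax,s),'mouth',world(np.array([0,0,.106]),s))
d=cor.mean(0)[:2]-s[:2]; print('plate centre in stand x',np.cos(s[2])*d[0]+np.sin(s[2])*d[1])
# check in scene/side: plug/ fitted positions
for n in ['scene','side']: print(n,[proj(cam(n),[world(dome(PR,PH,s[3]+a),s)])[0].round(1).tolist() for a in (0,1.571,3.1416,-1.571)])
E
```

```text
port rad,height 0.036389746379065196 0.04133746918314316
orange 291.5 71.5 21.272146224975586 292.21626617375233 71.29020332717191
[[0.4658, 0.2052, 0.016], [0.6178, 0.1522, 0.016], [0.5738, 0.0273, 0.016], [0.4218, 0.0824, 0.016]] [np.float64(0.161), np.float64(0.1324), np.float64(0.1616), np.float64(0.1305)]
yaw -19.573285354804923 centre [0.51978186 0.11676742 0.016     ]
[ 0.49357632  0.12566901 -0.34165993 -1.19584358] -19.57711385189736 [ 2.  -1.1 -1.9 -1.4 -1.5  2.   1.6  1.3  0.  -0.3  0.3 -0. ]
axis [0.52136645 0.11578668 0.06973777] mouth [0.49357632 0.12566901 0.106     ]
plate centre in stand x 0.027673343276373722
scene [[343.0, 196.9], [324.8, 192.5], [319.3, 205.0], [338.0, 209.6]]
side [[256.5, 167.6], [251.5, 176.8], [266.1, 182.0], [270.8, 172.7]]
```

Everything agrees with the given sizes: plate centre at stand x 27.7 mm, and the port pixels predicted in both fixed views match. The joint is at about -1.20 rad. Next are the tool waypoints for caging grip_lug.

```bash
cat > rows.py <<'E'
from stand import *
def rows(targets, st=None):
    """targets: list of (xyz world of TCP, phi = world angle of tool y). rows from current commanded~measured pose"""
    st=st or robot.get_state(); q=st['tool_rot']; M=R.from_quat([q[1],q[2],q[3],q[0]]).as_matrix(); p0=st['ee_pos']
    for p,phi in targets:
        d=M.T@(np.asarray(p)-p0); y=M.T@np.array([np.cos(phi),np.sin(phi),0]); print(np.round(d,4).tolist(), round(float(np.arctan2(-y[0],y[1])),3))
def lugpose(s,q,rad=.076,h=.012):
    a=q-np.pi/4; p=world(dome(rad,h,a),s); c=world(dome(0,h,0),s); d=p-c; r=np.arctan2(d[1],d[0]); return p,r-np.pi/2
E
python3 - <<'E'
from rows import *
s=np.load('s.npy'); p,phi=lugpose(s,s[3]); print(p,phi)
rows([(p+[0,0,.09],phi),(p,phi)])
E
```

```text
[0.57266358 0.17150788 0.06343278] -0.7440823219918969
[0.1418, 0.053, 0.1591] 0.744
[0.1418, 0.0533, 0.2491] 0.744
```

```bash
python3 -m creep '{"motion":[[0.03,0.01,0.02,0.17],[0.06,0.02,0.05,0.34],[0.09,0.03,0.08,0.51],[0.12,0.045,0.11,0.68],[0.142,0.053,0.14,0.744],[0.142,0.053,0.155,0.744],[0.142,0.053,0.155,0.744],[0.142,0.053,0.155,0.744]]}' -0.1
python3 - <<'E'
from h import *
st=robot.get_state(); im=robot.get_image('wrist'); sc=robot.get_image('scene'); sd=robot.get_image('side')
z=lambda i,x,y:cv2.resize(i[y:y+75,x:x+100],(400,300),interpolation=cv2.INTER_CUBIC)
v=np.vstack([cv2.resize(im,(400,300)),]); v=np.hstack([v,np.vstack([z(sc,285,150)])]); v=np.vstack([v,np.hstack([z(sd,215,130),np.zeros((300,400,3),np.uint8)])])
cv2.imwrite('pics/v2.png',v[:,:,::-1]); print(st['ee_pos'],st['width'])
from rows import *
s=np.load('s.npy'); p,phi=lugpose(s,s[3]); rows([(p,phi)])
E
```

```text
clock: 1.95
ee_pos: [0.5736, 0.1713, 0.1608]
tool_rot: [0.0, 0.916, 0.401, 0.001]
wrist_force: [-0.2, -0.5, -0.1]
width: 0.0384
gripper_force: 0.0
[0.57359307 0.17129019 0.160806  ] 0.03842799986937691
[-0.001, -0.001, 0.0981] -0.001
```

View pics/v2.png

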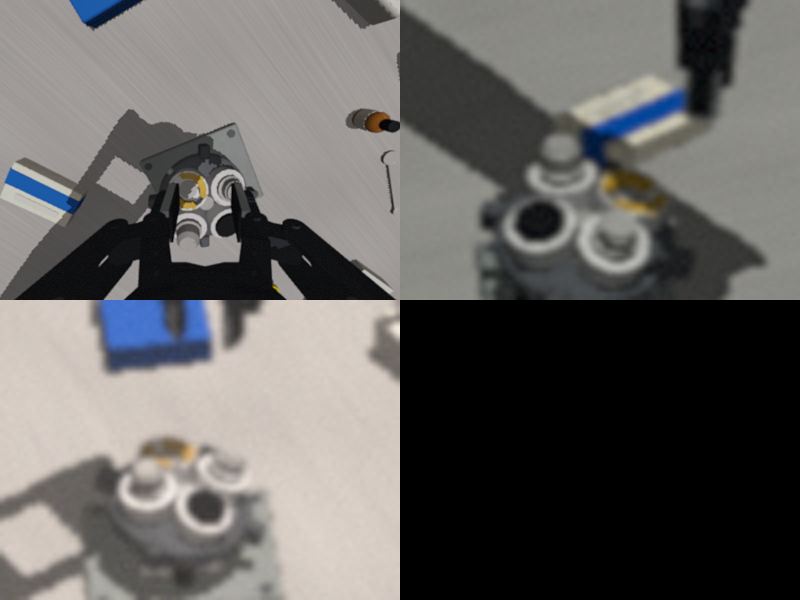

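The wrist view shows the grip lug at about (208,150) in its tile, lying between the fingers. I'll descend and cage it.

```bash
python3 -c "
from stand import *
s=np.load('s.npy'); print(proj(cam('wrist'),[world(dome(.0685,.022,s[3]-np.pi/4),s)])/1.4)"
python3 -m creep '{"motion":[[-0.001,-0.001,0.03,0],[-0.001,-0.001,0.055,0],[-0.001,-0.001,0.075,0],[-0.001,-0.001,0.09,0],[-0.001,-0.001,0.097,0],[-0.001,-0.001,0.097,0]]}'
python3 -m creep '{"motion":[[0,0,0,0],[0,0,0,0],[0,0,0,0]]}' -0.5 20
python3 - <<'E'
from rows import *
s=np.load('s.npy')
rows([lugpose(s,q) for q in np.linspace(s[3],0.0,10)[1:]])
E
```

```text
[[204.7160214  151.66216875]]
clock: 2.85
ee_pos: [0.5716, 0.1719, 0.0627]
tool_rot: [-0.0, 0.916, 0.402, -0.0]
wrist_force: [0.5, -0.3, 1.0]
width: 0.0385
gripper_force: 0.0
clock: 3.22
ee_pos: [0.5719, 0.172, 0.0634]
tool_rot: [0.0, 0.916, 0.402, 0.0]
wrist_force: [0.6, 0.0, 1.1]
width: 0.0215
gripper_force: 0.0
[-0.0004, -0.009, -0.0021] -0.13
[-0.0022, -0.0187, -0.0041] -0.261
[-0.0053, -0.028, -0.0062] -0.391
[-0.0097, -0.0369, -0.0083] -0.521
[-0.0152, -0.0451, -0.0104] -0.651
[-0.0218, -0.0525, -0.0124] -0.781
[-0.0293, -0.0589, -0.0143] -0.912
[-0.0377, -0.0643, -0.016] -1.044
[-0.0467, -0.0685, -0.0176] -1.177
```

```bash
python3 -m creep '{"motion":[[0,-0.0045,-0.001,-0.065],[-0.0004,-0.009,-0.002,-0.13],[-0.001,-0.014,-0.003,-0.195],[-0.0022,-0.0187,-0.004,-0.26],[-0.0035,-0.0235,-0.005,-0.325],[-0.0053,-0.028,-0.006,-0.39],[-0.0075,-0.0325,-0.007,-0.455],[-0.0097,-0.037,-0.008,-0.52],[-0.0125,-0.041,-0.009,-0.585],[-0.0152,-0.045,-0.010,-0.65]]}'
python3 - <<'E'
from rows import *
s=np.load('s.npy')
rows([lugpose(s,q) for q in np.linspace(s[3],0.0,10)[6:]])
im=robot.get_image('wrist'); cv2.imwrite('pics/w3.png',im[:,:,::-1])
E
```

```text
clock: 4.47
ee_pos: [0.5281, 0.1913, 0.0731]
tool_rot: [0.0, 0.739, 0.674, 0.0]
wrist_force: [-1.1, -0.3, 0.0]
width: 0.0216
gripper_force: 0.0
[-0.0007, -0.0096, -0.0026] -0.129
[-0.0027, -0.0193, -0.0045] -0.26
[-0.0061, -0.0286, -0.0063] -0.392
[-0.0107, -0.0374, -0.0078] -0.524
```

View pics/w3.png

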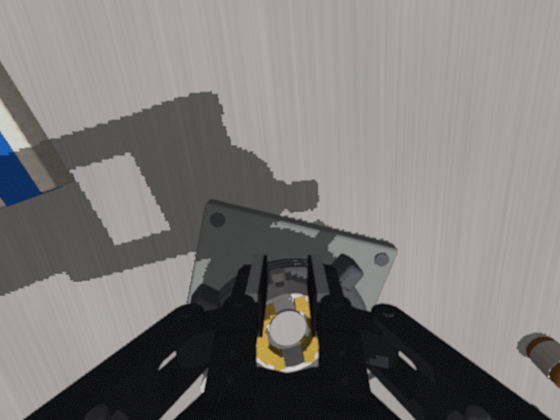

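```bash
python3 - <<'E'
from stand import *
s=np.load('s.npy'); c=cam('wrist')
for q in (s[3],-.8,-.55):
    print(q,'port',proj(c,[world(dome(PR,PH,q),s)]).round(),'lugs',proj(c,[world(dome(.0685,.022,q+a*np.pi/4),s) for a in (-1,1)]).round().tolist())
st=robot.get_state(); M=R.from_quat(np.roll(st['tool_rot'],-1)).as_matrix()
print('tips',proj(c,[st['ee_pos']+M@np.array([x,y,.008]) for x in(-.011,.011) for y in (-.0108,.0108)]).round().tolist())
im=cv2.imread('pics/w3.png'); cv2.imwrite('pics/w3c.png',cv2.resize(im[235:385,180:380],(800,600),interpolation=cv2.INTER_CUBIC))
E
```

```text
-1.1958435827268057 port [[289. 334.]] lugs [[354.0, 279.0], [201.0, 314.0]]
-0.8 port [[266. 343.]] lugs [[319.0, 267.0], [184.0, 348.0]]
-0.55 port [[254. 353.]] lugs [[292.0, 266.0], [184.0, 369.0]]
tips [[269.0, 257.0], [302.0, 257.0], [268.0, 226.0], [302.0, 226.0]]
```

View pics/w3c.png

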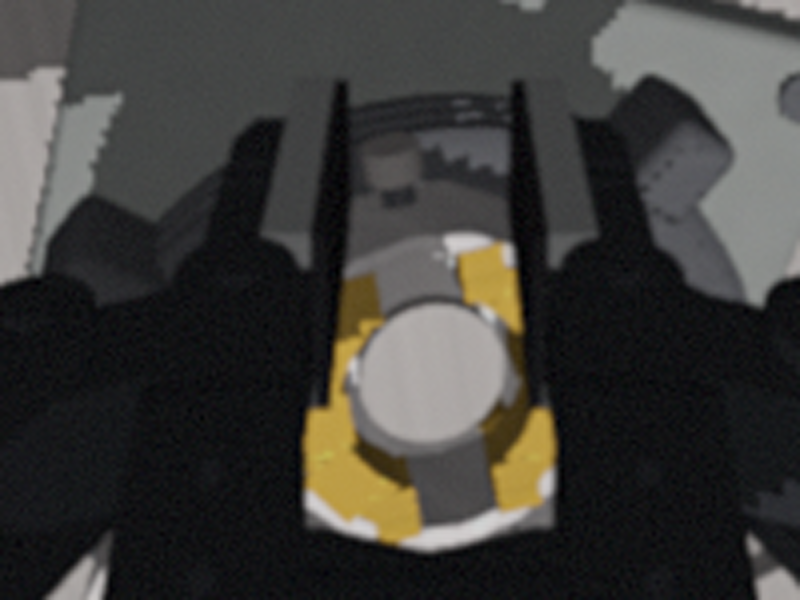

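```bash
python3 - <<'E'
from stand import *
c=cam('wrist'); st=robot.get_state(); M=R.from_quat(np.roll(st['tool_rot'],-1)).as_matrix()
for x in (-.011,.011):
  for z in (.008,.0,-.01,-.02,-.03): print(x,z,proj(c,[st['ee_pos']+M@np.array([x,y,z]) for y in (-.0108,.0108)]).round().tolist())
print(np.load('w1T.npy')[2,3], np.array(robot.camera_params('wrist')['tool_from_camera']).round(3).tolist())
E
```

```text
-0.011 0.008 [[269.0, 257.0], [302.0, 257.0]]
-0.011 0.0 [[268.0, 263.0], [302.0, 263.0]]
-0.011 -0.01 [[267.0, 271.0], [303.0, 271.0]]
-0.011 -0.02 [[266.0, 280.0], [304.0, 280.0]]
-0.011 -0.03 [[265.0, 290.0], [305.0, 290.0]]
0.011 0.008 [[268.0, 226.0], [302.0, 226.0]]
0.011 0.0 [[268.0, 231.0], [303.0, 231.0]]
0.011 -0.01 [[267.0, 237.0], [304.0, 237.0]]
0.011 -0.02 [[265.0, 245.0], [305.0, 245.0]]
0.011 -0.03 [[264.0, 253.0], [306.0, 253.0]]
0.48201669016940607 [[0.0, -0.946, -0.324, 0.083], [1.0, 0.0, 0.001, 0.001], [-0.001, -0.324, 0.946, -0.169], [0.0, 0.0, 0.0, 1.0]]
```

```bash
python3 - <<'E'
from stand import *
u=np.array([np.cos(-.744),np.sin(-.744),0]); p=np.array([.5736,.1713,.1608])
for n in ('scene','side'):
  c=cam(n)
  for dz in (-.008,0,.015,.03): print(n,dz,proj(c,[p+[0,0,dz]+k*.026*u for k in(-1,1)]).round().tolist())
E
```

```text
scene -0.008 [[362.0, 182.0], [358.0, 192.0]]
scene 0 [[363.0, 179.0], [358.0, 189.0]]
scene 0.015 [[363.0, 174.0], [359.0, 184.0]]
scene 0.03 [[363.0, 169.0], [359.0, 179.0]]
side -0.008 [[259.0, 147.0], [274.0, 150.0]]
side 0 [[259.0, 145.0], [273.0, 148.0]]
side 0.015 [[258.0, 142.0], [273.0, 144.0]]
side 0.03 [[258.0, 138.0], [273.0, 141.0]]
```

The dome has not turned: the port at (288,335) and lug at (350,272) are where the model puts them for -1.2 rad. Both fixed views and the wrist view place the visible fingertips about 30 mm behind the TCP, so the fingers passed over the lug. I'll go back and cage it lower.

```bash
python3 -m creep '{"motion":[[-0.002,0.015,-0.01,0.17],[-0.005,0.029,-0.01,0.34],[-0.010,0.039,0,0.5],[-0.015,0.045,0.01,0.65],[-0.015,0.045,0.01,0.65],[-0.015,0.045,0.01,0.65]]}' -0.1
python3 - <<'E'
from rows import *
s=np.load('s.npy'); p,phi=lugpose(s,s[3]); rows([(p,phi),(p-[0,0,.03],phi)])
E
```

```text
clock: 5.28
ee_pos: [0.5716, 0.1722, 0.0632]
tool_rot: [-0.0, 0.915, 0.403, 0.0]
wrist_force: [0.2, 0.3, 0.7]
width: 0.0382
gripper_force: 0.0
[0.0002, 0.0012, -0.0002] 0.002
[0.0002, 0.0012, 0.0298] 0.002
```

```bash
python3 -m creep '{"motion":[[0,0.001,0.004,0],[0,0.001,0.008,0],[0,0.001,0.013,0],[0,0.001,0.018,0],[0,0.001,0.023,0],[0,0.001,0.027,0],[0,0.001,0.027,0]]}'
python3 -m creep '{"motion":[[0,0,0,0],[0,0,0,0],[0,0,0,0]]}' -0.5 20
python3 - <<'E'
from rows import *
im=robot.get_image('wrist'); sc=robot.get_image('scene')
cv2.imwrite('pics/v4.png',np.hstack([cv2.resize(im[200:400,160:420],(400,300)),cv2.resize(sc[150:225,300:400],(400,300),interpolation=cv2.INTER_CUBIC)])[:,:,::-1])
E
```

```text
clock: 6.15
ee_pos: [0.572, 0.1713, 0.0353]
tool_rot: [-0.0, 0.916, 0.402, -0.0]
wrist_force: [0.1, 0.2, -0.0]
width: 0.0386
gripper_force: 0.0
clock: 6.52
ee_pos: [0.5725, 0.1714, 0.0361]
tool_rot: [0.0, 0.916, 0.402, 0.0]
wrist_force: [0.1, -0.0, -0.3]
width: 0.021
gripper_force: 0.0
```

View pics/v4.png

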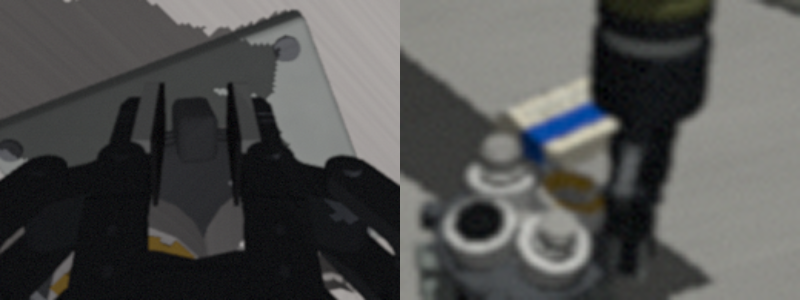

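The lug now sits between the fingertips, at (195,130) in the left half. I'll turn along the arc.

```bash
python3 -m creep '{"motion":[[0,-0.0045,-0.001,-0.065],[-0.0004,-0.009,-0.002,-0.13],[-0.001,-0.014,-0.003,-0.195],[-0.0022,-0.0187,-0.004,-0.26],[-0.0035,-0.0235,-0.005,-0.325],[-0.0053,-0.028,-0.006,-0.39],[-0.0075,-0.0325,-0.007,-0.455],[-0.0097,-0.037,-0.008,-0.52],[-0.0125,-0.041,-0.009,-0.585],[-0.0152,-0.045,-0.010,-0.65]]}'
cat > ang.py <<'E'
from stand import *
def angle():
    s=np.load('s.npy'); out={}
    for n in ('scene','side'):
        im=robot.get_image(n); c=cam(n); hsv=cv2.cvtColor(im,cv2.COLOR_RGB2HSV)
        P=proj(c,[world(dome(PR,PH,q),s) for q in np.linspace(-2.2,.4,400)])
        mk=cv2.inRange(hsv,(10,120,60),(30,255,255)); b=np.zeros_like(mk); cv2.polylines(b,[P.astype(np.int32)],False,255,22); mk&=b
        ys,xs=np.nonzero(mk)
        if len(xs)<5: out[n]=None; continue
        o=np.array([(xs.min()+xs.max())/2,(ys.min()+ys.max())/2]); d=np.linalg.norm(P-o,axis=1); i=d.argmin(); out[n]=(len(xs),o.tolist(),round(np.linspace(-2.2,.4,400)[i],3),round(d[i],2))
    return out
E
python3 - <<'E'
from ang import *; from rows import *
print(angle()); s=np.load('s.npy')
for q in (-.4,-.25,-.1,0,.06):
    p,phi=lugpose(s,q); rows([(p-[0,0,.027],phi)])
E
```

```text
clock: 7.88
ee_pos: [0.5292, 0.1907, 0.0461]
tool_rot: [0.0, 0.739, 0.674, 0.0]
wrist_force: [1.1, -0.1, -0.6]
width: 0.0214
gripper_force: 0.5
{'scene': (50, [337.5, 193.5], np.float64(-0.636), np.float64(0.5)), 'side': (7, [254.5, 168.0], np.float64(-0.981), np.float64(0.21))}
[-0.0002, -0.0101, -0.0027] -0.13
[-0.0026, -0.0211, -0.0048] -0.278
[-0.0067, -0.0315, -0.0067] -0.427
[-0.0103, -0.0381, -0.0079] -0.527
[-0.0128, -0.0419, -0.0086] -0.587
```

```bash
python3 -m creep '{"motion":[[-0.0001,-0.005,-0.0013,-0.065],[-0.0002,-0.010,-0.0027,-0.13],[-0.0013,-0.0155,-0.004,-0.2],[-0.0026,-0.021,-0.005,-0.278],[-0.0045,-0.0265,-0.006,-0.35],[-0.0067,-0.0315,-0.0067,-0.427],[-0.0085,-0.035,-0.0073,-0.48],[-0.0103,-0.038,-0.008,-0.527],[-0.0103,-0.038,-0.008,-0.527],[-0.0103,-0.038,-0.008,-0.527]]}'
python3 - <<'E'
from ang import *; print(angle())
E
```

```text
clock: 9.22
ee_pos: [0.4901, 0.184, 0.0537]
tool_rot: [-0.0, 0.539, 0.842, -0.0]
wrist_force: [0.5, -0.9, -0.4]
width: 0.0214
gripper_force: 0.0
{'scene': (47, [330.0, 192.0], np.float64(-0.037), np.float64(0.37)), 'side': (11, [250.5, 171.5], np.float64(-0.33), np.float64(0.34))}
```

```bash
python3 -m creep '{"motion":[[0,0,0,0],[0,0,0,0],[0,0,0,0],[0,0,-0.03,0],[0,0,-0.07,0],[0,0,-0.12,0],[-0.03,0,-0.17,0],[-0.06,0,-0.20,0],[-0.06,0,-0.20,0],[-0.06,0,-0.20,0]]}' 0.0
python3 - <<'E'
from ang import *; print(angle())
s=np.load('s.npy'); c=cam('wrist'); im=robot.get_image('wrist'); cv2.imwrite('pics/w5.png',im[:,:,::-1])
hsv=cv2.cvtColor(im,cv2.COLOR_RGB2HSV); mk=cv2.inRange(hsv,(10,120,60),(30,255,255))
n,l,st,ce=cv2.connectedComponentsWithStats(cv2.morphologyEx(mk,cv2.MORPH_CLOSE,np.ones((15,15))))
print(st.tolist(),ce.round(1).tolist())
print('pred q=0 port',proj(c,[world(np.array([0,0,.106]),s)]), 'q=-.1',proj(c,[world(dome(PR,PH,-.1),s)]))
E
```

```text
clock: 10.58
ee_pos: [0.5145, 0.1298, 0.2523]
tool_rot: [-0.001, 0.539, 0.842, -0.001]
wrist_force: [-0.7, -0.5, -0.6]
width: 0.0428
gripper_force: 0.0
{'scene': (40, [329.5, 192.0], np.float64(0.003), np.float64(0.35)), 'side': (12, [251.5, 171.0], np.float64(-0.447), np.float64(0.32))}
[[0, 0, 560, 420, 231985], [260, 163, 30, 29, 304], [248, 174, 31, 29, 354], [399, 295, 19, 15, 189], [168, 299, 23, 16, 267], [15, 331, 71, 89, 2101]] [[281.6, 207.9], [277.6, 173.3], [260.1, 191.0], [408.0, 302.0], [180.0, 306.2], [50.5, 372.1]]
pred q=0 port [[267.90633041 182.64919762]] q=-.1 [[270.35083523 180.39924683]]
```

```bash
python3 - <<'E'
from rows import *
s=np.load('s.npy'); c=cam('wrist')
a=onz(c,277.6,173.3,.106); b=onz(c,260.1,191,.106); m=(a+b)/2; d=a-b
print('mouth',m,'model',s[:2],'slot dir deg',np.degrees(np.arctan2(d[1],d[0]))-90,'model',np.degrees(s[2]), 'q deg', 0)
rows([(np.array([.437,-.366,.25]),0),(np.array([.437,-.366,.15]),0)])
E
```

```text
mouth [0.49431805 0.12648126 0.106     ] model [0.49357632 0.12566901] slot dir deg -19.62732692863419 model -19.5756718806426 q deg 0
[-0.4177, -0.2785, 0.002] 0.434
[-0.4178, -0.2781, 0.102] 0.434
```

The detent is confirmed: the slot direction is -19.63° against the model's -19.58°, and the mouth is within 1 mm. Next, the rack view.

```bash
python3 -m creep '{"motion":[[-0.03,-0.02,0,0.05],[-0.08,-0.053,0,0.1],[-0.13,-0.087,0,0.15],[-0.18,-0.12,0,0.2],[-0.23,-0.153,0,0.26],[-0.28,-0.187,0,0.31],[-0.33,-0.22,0,0.36],[-0.375,-0.25,0.02,0.41],[-0.41,-0.273,0.05,0.434],[-0.418,-0.278,0.07,0.434]]}' 0.3
python3 -m creep '{"motion":[[0,0,0.03,0],[0,0,0.032,0],[0,0,0.032,0]]}'
python3 - <<'E'
from h import *
st=robot.get_state(); c=cam('wrist',st); im=robot.get_image('wrist'); cv2.imwrite('pics/w6.png',im[:,:,::-1]); print(st['ee_pos'],st['joint_pos'].round(3))
np.save('w6T.npy',c['T']); print(proj(c,[[.437,-.283,.0337],[.437,-.283,.096]]))
cv2.imwrite('pics/w6c.png',cv2.resize(im[20:200,150:390,::-1],(800,600),interpolation=cv2.INTER_CUBIC))
E
```

```text
clock: 11.98
ee_pos: [0.437, -0.3672, 0.1806]
tool_rot: [-0.002, 0.708, 0.706, -0.0]
wrist_force: [0.1, 0.4, 0.2]
width: 0.0558
gripper_force: 0.0
clock: 12.35
ee_pos: [0.4389, -0.3658, 0.1522]
tool_rot: [0.0, 0.707, 0.707, 0.0]
wrist_force: [-0.1, 0.5, 1.1]
width: 0.055
gripper_force: 0.0
[ 0.43887659 -0.36579121  0.15223065] [-0.789 -0.01   1.88   0.     1.271 -0.789]
[[283.79914079 105.71986487]
 [283.03256889 105.71097525]]
```

View pics/w6c.png

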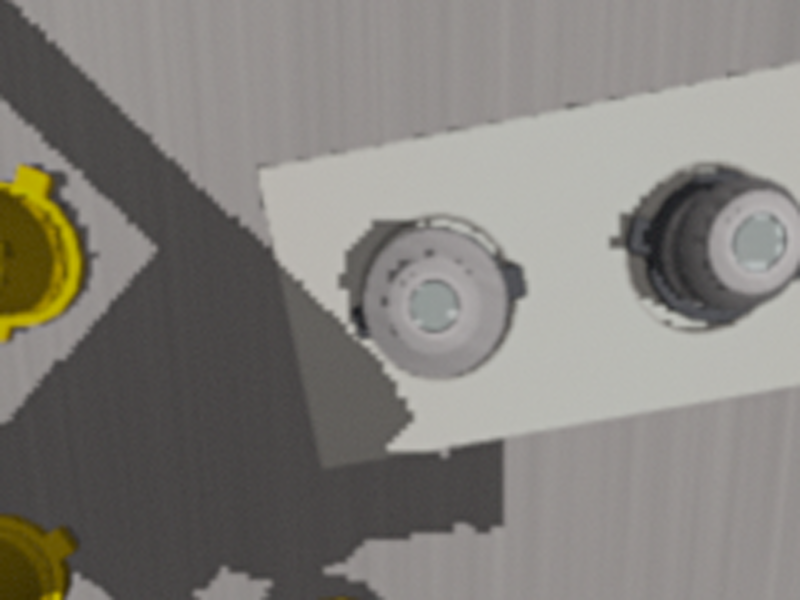

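The crop shows the tall silver objective's nose at crop (435,305), image (280.5,111.5). Its ears are at crop (515,281) and (359,320), and both neighbours are clearly different: the mid objective at right and the yellow ones at left. Next I'll compute its axis and ear direction.

```bash
python3 - <<'E'
from h import *
im=cv2.imread('pics/w6.png'); c=cam('wrist'); c['T']=np.load('w6T.npy')
z=lambda u,v:((u+.5)/3.3333+150-.5,(v+.5)/3.3333+20-.5)
N=onz(c,*z(435,305),.096); B=onz(c,*z(437,300),.084); print('nose',N,'barrel disc',B)
r=onz(c,*z(515,281),.0335); l=onz(c,*z(359,320),.0335); print('ears',r,l,'mid',(r+l)/2,'len',np.linalg.norm(r-l),'ang',np.degrees(np.arctan2(*(r-l)[1::-1])),'from nose',np.degrees(np.arctan2(*(r-N)[1::-1])),np.degrees(np.arctan2(*(N-l)[1::-1])))
# barrel disc by gray circle
g=cv2.GaussianBlur(cv2.cvtColor(im,cv2.COLOR_BGR2GRAY),(3,3),0)
print(g[96:128:1,256:312:2][:, :].tolist() if 0 else '')
print(cv2.HoughCircles(cv2.resize(g[60:160,230:340],None,fx=4,fy=4,interpolation=cv2.INTER_CUBIC),cv2.HOUGH_GRADIENT,1,20,param1=80,param2=25,minRadius=60,maxRadius=100))
# dark pixels around axis in polar at collar plane
ctr=N
for rad in (.0205,.022,.0235):
    row=[]
    for a in np.arange(0,360,5):
        P=[ctr[0]+rad*np.cos(np.radians(a)),ctr[1]+rad*np.sin(np.radians(a)),.036]; u,v=proj(c,[P])[0]; row.append(int(cv2.getRectSubPix(g,(1,1),(float(u),float(v)))[0,0]))
    print(rad,row)
E
```

```text
nose [ 0.43493584 -0.28664742  0.096     ] barrel disc [ 0.43514879 -0.2857768   0.084     ]
ears [ 0.45537341 -0.28148906  0.0335    ] [ 0.41280973 -0.29158024  0.0335    ] mid [ 0.43409157 -0.28653465  0.0335    ] len 0.04374355926863847 ang 13.33766448817101 from nose 14.165376642344143 12.56804061032627

None
0.0205 [120, 83, 82, 82, 81, 75, 105, 128, 136, 157, 154, 154, 142, 144, 154, 155, 154, 158, 156, 141, 128, 132, 95, 82, 84, 83, 85, 83, 85, 89, 91, 91, 93, 96, 96, 106, 106, 99, 94, 96, 101, 117, 143, 148, 149, 149, 152, 148, 150, 151, 149, 157, 158, 159, 160, 159, 157, 153, 153, 151, 151, 153, 151, 153, 151, 148, 146, 147, 141, 142, 144, 135]
0.022 [167, 98, 87, 88, 84, 101, 162, 174, 171, 175, 172, 170, 168, 169, 166, 166, 167, 165, 164, 163, 162, 162, 148, 115, 87, 83, 84, 84, 84, 85, 86, 85, 85, 87, 87, 88, 84, 55, 53, 56, 72, 118, 165, 161, 154, 152, 173, 176, 179, 178, 178, 180, 180, 181, 181, 181, 181, 182, 181, 181, 181, 182, 181, 181, 182, 181, 181, 181, 180, 181, 179, 178]
0.0235 [181, 143, 130, 136, 129, 160, 184, 185, 185, 185, 185, 184, 184, 184, 184, 184, 184, 184, 183, 183, 183, 183, 183, 175, 143, 103, 94, 95, 95, 94, 96, 95, 95, 96, 96, 104, 104, 74, 67, 94, 94, 127, 140, 121, 112, 113, 152, 164, 173, 184, 184, 184, 184, 184, 184, 184, 185, 184, 184, 184, 184, 185, 184, 185, 185, 185, 185, 185, 185, 185, 185, 185]
```

Axis at (0.4348,-0.2863), ears at +14°. I'll grasp with the tool's y axis at 90° (across the rack).

```bash
python3 - <<'E'
from rows import *
rows([(np.array([.4348,-.2863,.10]),np.pi/2)])
E
python3 -m creep '{"motion":[[0,0,0,-0.17],[0.01,0,0,-0.34],[0.02,0,0,-0.51],[0.03,-0.001,0,-0.68],[0.04,-0.001,0,-0.85],[0.05,-0.002,0,-1.02],[0.06,-0.002,0.01,-1.19],[0.07,-0.003,0.02,-1.36],[0.079,-0.004,0.04,-1.53],[0.079,-0.004,0.05,-1.57]]}'
python3 -m creep '{"motion":[[0,0,0,0],[0,0,0,0]]}'
python3 - <<'E'
from rows import *
rows([(np.array([.4348,-.2863,.019]),np.pi/2)])
s=robot.get_state();print(s['joint_pos'].round(3))
E
```

```text
[0.0801, -0.0045, 0.053] -1.571
clock: 13.65
ee_pos: [0.435, -0.2869, 0.1027]
tool_rot: [0.001, -0.001, 1.0, -0.0]
wrist_force: [-0.4, 0.8, -0.8]
width: 0.0559
gripper_force: 0.0
clock: 13.9
ee_pos: [0.4353, -0.2881, 0.1035]
tool_rot: [0.001, 0.001, 1.0, -0.001]
wrist_force: [-0.1, -0.5, -0.1]
width: 0.0555
gripper_force: 0.0
[0.0007, 0.0019, 0.0845] -0.002
[-0.687 -0.076  2.03   0.     1.184 -2.256]
```

```bash
python3 -m creep '{"motion":[[0,0.001,0.02,0],[0,0.001,0.04,0],[0,0.001,0.052,0],[0,0.001,0.064,0],[0,0.001,0.074,0],[0,0.001,0.080,0],[0,0.001,0.084,0],[0,0.001,0.084,0]]}'
python3 -m creep '{"motion":[[0,0,0,0],[0,0,0,0],[0,0,0,0],[0,0,0,0],[0,0,0,0],[0,0,0,0]]}' -0.6 40
python3 - <<'E'
from rows import *
c=cam('scene');d=cam('side')
a=robot.get_image('scene');b=robot.get_image('side')
cv2.imwrite('pics/s7.png',a[:,:,::-1]);cv2.imwrite('pics/d7.png',b[:,:,::-1])
E
```

```text
clock: 14.9
ee_pos: [0.4343, -0.2865, 0.0177]
tool_rot: [-0.0, 0.001, 1.0, 0.0]
wrist_force: [-0.2, 0.4, 0.3]
width: 0.0555
gripper_force: 0.0
clock: 15.65
ee_pos: [0.4347, -0.2868, 0.0183]
tool_rot: [0.0, 0.001, 1.0, -0.0]
wrist_force: [-0.4, 0.8, 5.5]
width: 0.0311
gripper_force: 40.0
```

```bash
python3 -m creep '{"motion":[[0,0,0,0],[0,0,-0.01,0],[0,0,-0.02,0],[0,0,-0.04,0],[0,0,-0.08,0],[0,0,-0.12,0],[0,0,-0.16,0],[0,0,-0.2,0],[0,0,-0.2,0],[0,0,-0.2,0]]}' -0.6 70
python3 - <<'E'
from rows import *
st=robot.get_state(); s=np.load('s.npy')
phi=np.radians(90-14-19.6); m=np.array([.4939,.1261,0])
print(st['width'],st['gripper_force'],st['moment'].round(2))
rows([(m+[0,0,.24],phi)])
# check objective hanging: wrist view nose/ scene tri
for n in('scene','side'):
    im=robot.get_image(n); cv2.imwrite(f'pics/{n}8.png',im[:,:,::-1]); print(n,proj(cam(n),[[.4348,-.2863,.214]]))
E
```

```text
clock: 17.0
ee_pos: [0.4337, -0.286, 0.2164]
tool_rot: [-0.001, 0.001, 1.0, 0.001]
wrist_force: [0.2, 0.0, -2.3]
width: 0.0306
gripper_force: 69.4
0.030617065457446174 69.39058542251587 [ 0.03  0.   -0.  ]
[-0.0594, 0.4122, -0.0232] 0.585
scene [[168.34258683 179.04833839]]
side [[290.23161174 247.54309159]]
```

```bash
python3 -m creep '{"motion":[[-0.004,0.03,-0.01,0.06],[-0.011,0.075,-0.02,0.12],[-0.018,0.125,-0.023,0.18],[-0.026,0.18,-0.023,0.25],[-0.034,0.235,-0.023,0.32],[-0.042,0.29,-0.023,0.39],[-0.049,0.34,-0.023,0.46],[-0.055,0.385,-0.023,0.53],[-0.058,0.405,-0.023,0.585],[-0.0594,0.412,-0.023,0.585]]}'
python3 -m creep '{"motion":[[0,0,0,0],[0,0,0,0],[0,0,0,0]]}'
python3 - <<'E'
from rows import *
st=robot.get_state()
phi=np.radians(90-14-19.6); m=np.array([.4939,.1261,0])
print(st['joint_pos'].round(3),st['width']); rows([(m+[0,0,.14],phi)])
E
```

```text
clock: 18.35
ee_pos: [0.4937, 0.1263, 0.2387]
tool_rot: [-0.002, 0.288, 0.958, -0.001]
wrist_force: [0.4, 0.2, -2.7]
width: 0.0304
gripper_force: 69.7
clock: 18.73
ee_pos: [0.4946, 0.1245, 0.2408]
tool_rot: [0.0, 0.29, 0.957, -0.0]
wrist_force: [-0.1, 0.1, -2.5]
width: 0.0306
gripper_force: 69.7
[ 0.141 -0.212  1.914 -0.     1.439 -0.841] 0.03055852746609584
[0.0015, 0.001, 0.1008] -0.002
```

```bash
python3 -m creep '{"motion":[[0,0,0.03,0],[0,0,0.06,0],[0,0,0.085,0],[0,0,0.1,0],[0,0,0.1,0],[0,0,0.1,0]]}'
cat > avg.py <<'E'
from rows import *
def avg(n=6):
    P=[];F=[]
    for _ in range(n):
        st=robot.get_state(); P.append(st['ee_pos']);F.append(np.r_[st['wrist_force'],st['moment']]); robot.get_image('side')
    st['ee_pos']=np.mean(P,0); print('pos',st['ee_pos'].round(4),'sd',np.std(P,0).round(4),'F',np.mean(F,0).round(2),'w',round(st['width'],4)); return st
E
python3 - <<'E'
from avg import *
st=avg(); phi=np.radians(90-14-19.6); rows([(np.array([.4939,.1261,.14]),phi)],st)
E
```

```text
clock: 19.48
ee_pos: [0.4954, 0.1253, 0.1422]
tool_rot: [0.001, 0.289, 0.957, 0.0]
wrist_force: [-0.4, 0.5, -2.5]
width: 0.0305
gripper_force: 69.7
pos [0.4954 0.1254 0.1422] sd [0.0002 0.     0.0002] F [-0.14  0.36 -2.63 -0.01 -0.01 -0.01] w 0.0305
[0.0016, -0.0003, 0.0022] -0.0
```

```bash
python3 -m creep '{"motion":[[0.0015,0,0.008,0],[0.0015,0,0.016,0],[0.0015,0,0.024,0],[0.0015,0,0.028,0],[0.0015,0,0.028,0]]}'
python3 -m creep '{"motion":[[0,0,0.001,0],[0,0,0.002,0],[0,0,0.003,0],[0,0,0.004,0],[0,0,0.005,0],[0,0,0.006,0],[0,0,0.006,0]]}'
python3 -c "
from avg import *
avg(3)"
```

```text
clock: 20.4
ee_pos: [0.4929, 0.1261, 0.1122]
tool_rot: [-0.001, 0.289, 0.957, -0.0]
wrist_force: [-0.4, -0.3, -2.7]
width: 0.0306
gripper_force: 69.7
clock: 21.28
ee_pos: [0.4932, 0.1262, 0.1067]
tool_rot: [-0.0, 0.289, 0.957, -0.0]
wrist_force: [-0.9, 0.5, -2.2]
width: 0.0303
gripper_force: 69.7
pos [0.4932 0.1262 0.1068] sd [0. 0. 0.] F [-0.57  0.42 -2.57 -0.    0.02 -0.01] w 0.0303
```

```bash
python3 -m creep '{"motion":[[0,0,0.001,0],[0,0,0.002,0],[0,0,0.003,0],[0,0,0.004,0],[0,0,0.005,0],[0,0,0.006,0],[0,0,0.006,0]]}'
python3 -c "
from avg import *
avg(3)"
```

```text
clock: 22.3
ee_pos: [0.4934, 0.1261, 0.101]
tool_rot: [0.0, 0.289, 0.957, -0.0]
wrist_force: [-2.8, -1.4, 3.9]
width: 0.0307
gripper_force: 69.9
pos [0.4934 0.1261 0.1011] sd [0. 0. 0.] F [-2.2  -0.81  3.36 -0.21  0.52 -0.01] w 0.0308
```

```bash
python3 -m creep '{"motion":[[0.0004,-0.0004,0.001,0],[0.0004,-0.0004,0.002,0],[0.0004,-0.0004,0.003,0],[0.0004,-0.0004,0.004,0],[0.0004,-0.0004,0.005,0],[0.0004,-0.0004,0.0055,0],[0.0004,-0.0004,0.0055,0]]}'
python3 -c "
from avg import *
avg(3)"
```

```text
clock: 23.32
ee_pos: [0.4933, 0.1262, 0.0959]
tool_rot: [0.001, 0.289, 0.957, 0.0]
wrist_force: [-0.3, -0.5, 5.5]
width: 0.0304
gripper_force: 70.0
pos [0.4933 0.1262 0.0959] sd [0. 0. 0.] F [-0.83 -0.04  5.04 -0.12  0.23  0.05] w 0.0307
```

```bash
python3 -m creep '{"motion":[[0,0,0.001,0],[0,0,0.002,0],[0,0,0.003,0],[0,0,0.003,0]]}'
python3 -c "
from avg import *
avg(3)"
```

```text
clock: 23.98
ee_pos: [0.4934, 0.1261, 0.094]
tool_rot: [0.0, 0.289, 0.957, 0.0]
wrist_force: [-3.3, -0.8, 11.8]
width: 0.0308
gripper_force: 71.0
pos [0.4934 0.1261 0.0941] sd [0. 0. 0.] F [-3.98 -1.01 11.87 -0.25  0.79 -0.02] w 0.0303
```

Collar contact is at TCP z 0.094, as predicted. I'll ease off slightly and turn clockwise.

```bash
python3 -m creep '{"motion":[[0,0,-0.0006,0],[0,0,-0.0006,0.08],[0,0,-0.0006,0.16],[0,0,-0.0006,0.24],[0,0,-0.0006,0.32],[0,0,-0.0006,0.4],[0,0,-0.0006,0.4]]}'
python3 -c "
from avg import *
avg(3)"
```

```text
clock: 25.0
ee_pos: [0.494, 0.126, 0.0942]
tool_rot: [0.001, 0.474, 0.881, 0.001]
wrist_force: [0.4, -1.3, 7.5]
width: 0.0307
gripper_force: 70.4
pos [0.494  0.126  0.0942] sd [0. 0. 0.] F [ 0.15 -1.52  7.22 -0.23  0.19  0.  ] w 0.0304
```

```bash
python3 -m creep '{"motion":[[0,0,0,0.1],[0,0,0,0.2],[0,0,0,0.3],[0,0,0,0.4],[0,0,0,0.5],[0,0,0,0.6],[0,0,0,0.7],[0,0,0,0.8],[0,0,0,0.9],[0,0,0,0.9]]}'
python3 -c "
from avg import *
avg(3)"
python3 -m creep '{"motion":[[0,0,0,0.04],[0,0,0,0.08],[0,0,0,0.11],[0,0,0,0.11]]}'
python3 -c "
from avg import *
avg(3)"
```

```text
clock: 26.4
ee_pos: [0.4938, 0.126, 0.0941]
tool_rot: [0.001, 0.81, 0.587, 0.001]
wrist_force: [-0.2, -1.5, 7.1]
width: 0.0308
gripper_force: 70.4
pos [0.4938 0.126  0.0941] sd [0. 0. 0.] F [-1.03 -1.18  7.16 -0.19  0.2  -0.03] w 0.0303
clock: 27.05
ee_pos: [0.4939, 0.126, 0.0941]
tool_rot: [0.001, 0.841, 0.542, 0.001]
wrist_force: [-0.8, -0.8, 7.2]
width: 0.0302
gripper_force: 70.4
pos [0.4939 0.126  0.0941] sd [0. 0. 0.] F [-1.12 -1.36  7.2  -0.18  0.2  -0.01] w 0.0307
```

```bash
python3 -m creep '{"motion":[[0,0,0,0.03],[0,0,0,0.06],[0,0,0,0.06]]}'
python3 -c "
from avg import *
avg(2)"
python3 -m creep '{"motion":[[0,0,0,0.03],[0,0,0,0.06],[0,0,0,0.06]]}'
python3 -c "
from avg import *
print(avg(2)['tool_rot'])"
```

```text
clock: 27.58
ee_pos: [0.4937, 0.1262, 0.0941]
tool_rot: [0.0, 0.856, 0.516, 0.001]
wrist_force: [-1.0, -0.6, 7.2]
width: 0.0307
gripper_force: 70.4
pos [0.4937 0.1262 0.0941] sd [0. 0. 0.] F [-1.31 -0.36  7.48 -0.13  0.29 -0.01] w 0.0308
clock: 28.05
ee_pos: [0.4933, 0.1265, 0.094]
tool_rot: [-0.0, 0.872, 0.49, 0.001]
wrist_force: [-2.5, 0.4, 8.0]
width: 0.0308
gripper_force: 70.5
pos [0.4933 0.1266 0.094 ] sd [0. 0. 0.] F [-2.22  0.25  7.9   0.13  0.5   0.12] w 0.0309
[-1.58944304e-04  8.71497238e-01  4.90399817e-01  7.46944382e-04]
```

```bash
python3 -m creep '{"motion":[[0,0,0,0.02],[0,0,0,0.04],[0,0,0,0.04]]}'
python3 -c "
from avg import *
print(avg(2)['tool_rot'])"
```

```text
clock: 28.52
ee_pos: [0.4934, 0.1269, 0.0941]
tool_rot: [-0.0, 0.881, 0.473, 0.001]
wrist_force: [-1.8, 1.8, 8.0]
width: 0.0304
gripper_force: 70.4
pos [0.4934 0.1269 0.0941] sd [0. 0. 0.] F [-1.95  1.7   8.15  0.33  0.46  0.35] w 0.0306
[-3.93475371e-04  8.80974881e-01  4.73161791e-01  1.01231729e-03]
```

The stop is reached: the moment about the vertical rose from 0 to 0.35 N m with little side force, at about 90° of tool turn. The spring is still pressed and the grip is firm, so I'll hand in.

```bash
python3 -c "
from h import *
print(robot.close_job())"
```

```text
the job is handed in; nothing more can be done
None
```

I turned the nosepiece by its grip lug until the empty port clicked in at the front, then pushed the long objective into it, turned it clockwise to its stop and handed the job in at about 29 s, still gripping it; I saw no contact with anything else, but took no picture after the fit, so the final seating rests on the force readings and the dome's angle was last checked before insertion.

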